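# Set a top-hung vent window wider on its stay

## Task

Open the small balcony vent to its widest setting to air the room: reaching in below the guard rail, lift the stay off its pin, move the vent outward and drop the hole nearest the black knob over the pin, so that the bar lies right down on the pin's shoulder and holds the vent. Do not let the vent swing shut on the way, leave the jar and the food tub on the sill, the dish rack and the crock lid where they are, and let go when the stay is seated.

Things in the scene. Friction and masses are not known exactly. Their poses are not given: they have to be found in the camera images.
- window: Fixed aluminium window unit 1000 mm wide, 390 high, across the back of the counter. Origin: mid-width, on the counter, in the glass plane; x points level out of doors, y along the window, z up. In this frame (mm): white sill board x -190 to -65, top z 30; bottom rail with inner ledge x -65 to 30, top z 85; fixed panes and jambs at |y| above 210. The stay's pivot is at y 0, its knob within 10 mm of it.
- guard_rail (a point): Middle of the level steel guard rail that runs along the window (18 mm thick, 520 long) at x -95, z 280 of the window, almost above the knob; brackets near its ends, y -230 and 230. A tool pointing straight down at the knob runs into it on the way; one leaning back to the room by 35 to 48 degrees from vertical passes below. Axes as window.
- vent_hinge (a point): Middle of the vent's level hinge line (along y), at x 0, z 335 of the window. The vent is a white framed glass sash 412 mm wide, 242 high hanging below it; its lower edge swings outward. Axes as window.
- vent (a joint): Vent angle in rad: 0 shut, growing as the lower edge goes outward, at most 0.85. The vent (about 1 kg) falls shut by itself when the stay is off the pin and not held; moving it outward at the stay takes about 2 to 5 N. With the stay's holes, counted from the vent, on the pin it stands near 0.19, 0.33, 0.46, 0.60; at the start the second is on it.
- stay_pivot (a point): Where the stay, a flat steel bar 24 mm wide, 5 thick, 210 long, is pivoted on the room face of the vent, 35 mm to the room side of the hinge line and 240 mm below it when shut (x -35, z 95 of the window), turning with the vent. The bar runs from here into the room over the pin. It lifts freely, falls by its weight, and swivels sideways up to 0.22 rad each way, with little friction.
- stay_knob (a point): Middle of the upright black plastic knob on the free end of the bar, 25 mm in diameter, 31 tall, the place to grip: on the knob's axis, 190 mm from the pivot and 21 mm above the middle of the bar's thickness. Own x runs along the bar towards the pivot, z out of its upper face. Bar slope: 0.05 rad up to the knob at the start; 0.10 rad down to the knob with the last hole seated.
- stay (a joint): Angle of the bar to the vent in rad, growing as the knob end is lifted. Lying on the pin's shoulder near 0.375 with the second hole on the pin (start), near 0.50 with the last; with the bar resting on the pin's flat top instead, near 0.61 there. The bar has four holes, 13 mm in diameter, 62, 94, 126 and 158 mm from the pivot along its middle; the knob's axis is at 190 mm.
- ledge_mark (a point): Point of the window at x -50, y 0, z 98: nominal middle of the shoulder on which the seated bar's underside lies. The upright pin (10 mm thick, flat top 17 mm above the 20 mm wide shoulder) is on a plate screwed down through slots: it stands at this x and height, but up to 4 mm to either side along y, at a place not reported. Find it by feel or by eye. Axes as window.
- jar: Clear screw-top jar, 80 mm wide, 125 mm high, on the sill board left of the stay (+y). Origin: centre of its underside.
- tub: Closed food container with green lid, 91 x 116 x 67 mm, on the sill board right of the stay. Origin: centre of its underside.
- rack: Open folding steel dish rack, 250 x 270 mm, 125 mm high, on the counter right of the robot's front. Origin: centre of its underside.
- crock_lid: Brown earthenware crock lid, 176 mm wide, 52 mm high, on the counter left of the robot's front. Origin: centre of its underside.

How it is judged (in metres and radians):
On the way:
1. the stay is lifted clear of its pin (joint stay above 0.55 rad) (value of joint stay above 0.55 rad), for 0.1 s.
At the end, for the whole second after the job is handed in: The hole nearest the knob is down over the pin and the stay let go: the vent stands open by itself at 0.57 to 0.635 rad, at rest, and the bar lies on the pin's shoulder (stay angle 0.45 to 0.55 rad) (value of joint vent between 0.57 and 0.635 rad and value of joint stay between 0.45 and 0.55 rad and velocity of joint vent between -0.03 and 0.03 rad/s); the robot touches nothing.
It fails at once if the vent has swung shut (below 0.10 rad) (value of joint vent below 0.1 rad).
It fails at once if the jar or the food tub on the sill was moved more than 30 mm or tipped (distance of any of jar, tub from where it was at the start of the episode above 0.03 m or angle between any of jar, tub's own z axis and vertical above 0.35 rad).
It fails at once if the dish rack or the crock lid was moved more than 30 mm or tipped (distance of any of rack, crock_lid from where it was at the start of the episode above 0.03 m or angle between any of rack, crock_lid's own z axis and vertical above 0.35 rad).
It also fails if it takes over 48 s, if anything falls off the work surface, if the arm or the gripper's body presses on something with over 40 N, if the wrist force passes 120 N, or if a joint passes its speed limit or range.

## Robot

A 7-joint arm with a two-finger parallel gripper is mounted at the origin on the work surface. World frame = base frame: x ahead of the robot, y to its left, z up, the work surface at z = 0. Lengths are in mm, angles in rad, forces in N, time in s.
With the tool pointing down it reaches from about 350 to 900 mm from the base axis. Payload 7.2 kg.
Tool frame: the origin (TCP) lies at the very end of the fingers, on their centre line; the grasp point (between the pads) lies 19 mm behind it; z points along the fingers, y is the direction in which the jaws open and shut (so a half turn about z gives the same grasp; the last joint's range is limited). The gripper opens to 85 mm and grips with 20 to 120 N. Pads are 22 mm wide; open, the fingers measure 114 mm over their backs; the gripper's body (76 mm by 85 mm) begins 54 mm behind the grasp point. The pads swing forward as they close: fully open they stand 13 mm farther back than shut.
Start: joints at [-1.383, 0.411, -0.013, 1.596, 0.006, 1.134, -0.082], TCP at [158.147, 604.664, 231.297] pointing down, gripper open.
Joint ranges: [-2.95, 2.95], [-0.29, 1.99], [-1.47, 1.44], [0.14, 2.54], [-1.03, 4.17], [0.13, 1.85], [-2.86, 2.86]. Speed limits (rad/s): [2.39, 2.39, 3.01, 3.01, 3.14, 3.14, 3.14].

## Interface

Orientations are given as a 3x3 rotation matrix whose columns are the frame's x, y, z axes.
In Python, from workcell import ctrl, ik, monitor, vision, look_for, place_of gives the robot as it stands. Calls block until the motion is done:
- ctrl.move_to(position, orientation): joint-space move of the TCP to a pose.
- ctrl.move_l(position, speed=150, frame=None): straight line of the TCP; frame=None keeps the orientation; speed is the mean speed in mm/s.
- ctrl.movej(angles): joint-space move.
- ctrl.grip(opening, squeeze=None): opening from 0.0 (shut) to 1.0 (fully open); squeeze is the grip in N (None keeps the last); returns when the fingers have stopped.
- ctrl.dwell(seconds).
- ik(position, orientation): joint angles nearest the present ones, or None.
- monitor.observe(): the state.
- vision.get_image(name): name is "scene" or "top" or "wrist"; returns a dict with "frame" (420x560x3 uint8, red, green, blue), "mtx" (3x3 intrinsics, pixels), "k1" (the pictures are not rectified: a ray, as slopes to the right and down, at radius r is drawn at 1 + k1 r^2 times it, then the intrinsics apply), "world_from_camera" (4x4, takes a point from camera to world coordinates). Camera axes: x right, y up, looking along -z (the intrinsics and any distortion apply to the point x, -y, -z); pixel columns grow to the right and rows downward; lengths in mm; the calibration is good to about 2 mm. A picture is of the moment at which its call begins. There is no depth.
A pose or a line that the arm cannot do raises ctrl.IKError and nothing moves.
- ctrl.finish_job(): hands the job in, once; it reports no verdict.
Trained networks look in a picture, given as the dict that the camera call returned (one of the last four; its "shot" number tells which), for a name from the list of things; names that differ only in an ending like _2 or _b are one class to them, and where a whole thing is asked for, a point or a joint stands for the part that bears it (a point fixed in the world has none). Each returns a list of dicts, best first, with "score" (0 to 1); they miss things now and then, are a little off and sometimes report something else, mostly with a low value. They report only what shows in the picture. A call takes as long as a camera call.
- look_for(picture, label): "point" ([row, column] in pixels, amid what is visible of it).
- place_of(picture, label): "point" ([row, column] in pixels: a listed point, or the origin of a listed thing).
The state is a dict: "clock": time; "qpos": joint angles; "qvel": joint speeds; "tau": joint torques, N m; "tool_pos": TCP position; "eef_rot": TCP orientation; "ft_force": force on the tool from outside, world axes, zero at the start; "moment": the same for the moment, N m; "opening": opening from 0.0 (shut) to 1.0 (fully open).
Only numpy, scipy, OpenCV 4.12 (cv2) and the standard library are available. Lean on these libraries where they do the work, as an engineer would, in place of code of your own. Each camera call takes 0.05 s, during which the arm holds its last target.

## Working session

There is one attempt and no reset: what is moved stays moved. The work goes in short steps, each a Python script; the robot and the scene stay as the last script left them, time stands still between calls to the robot, and variables do not carry over. Pictures are saved under pics/ and viewed, and the job is handed in when it is done.

```bash
ls; mkdir -p pics
cat > h.py <<'E'
import numpy as np, cv2
from workcell import ctrl, ik, monitor, vision, look_for, place_of
def save(im,name,scale=1.0,crop=None):
    f=im["frame"][:,:,::-1]
    if crop: f=f[crop[0]:crop[1],crop[2]:crop[3]]
    f=cv2.resize(f,None,fx=scale,fy=scale,interpolation=cv2.INTER_CUBIC); cv2.imwrite("pics/"+name,f)
def ray(im,p):
    K=np.array(im["mtx"]);k=im["k1"];T=np.array(im["world_from_camera"])
    d=np.array([[[p[1],p[0]]]],float)
    u=cv2.undistortPoints(d,K,np.array([k,0,0,0.]),)[0,0]
    v=T[:3,:3]@np.array([u[0],-u[1],-1.]); return T[:3,3],v/np.linalg.norm(v)
def proj(im,P):
    K=np.array(im["mtx"]);k=im["k1"];T=np.array(im["world_from_camera"])
    c=T[:3,:3].T@(np.asarray(P,float)-T[:3,3]); x=c[0]/-c[2];y=-c[1]/-c[2]
    s=1+k*(x*x+y*y); q=K@np.array([x*s,y*s,1]); return q[[1,0]]
def tri(rays):
    A=np.zeros((3,3));b=np.zeros(3)
    for o,d in rays:
        M=np.eye(3)-np.outer(d,d);A+=M;b+=M@o
    p=np.linalg.solve(A,b); return p,[float(np.linalg.norm((np.eye(3)-np.outer(d,d))@(p-o))) for o,d in rays]
E
cat > a.py <<'E'
from h import *
s=monitor.observe();print(s["clock"],s["tool_pos"],s["opening"],s["ft_force"])
ims={n:vision.get_image(n) for n in("scene","top","wrist")}
print(ims["scene"]["world_from_camera"],ims["top"]["world_from_camera"],ims["scene"]["mtx"],ims["scene"]["k1"])
for n,i in ims.items(): save(i,"a_%s.png"%n,1.4)
L=["window","guard_rail","vent_hinge","stay_pivot","stay_knob","ledge_mark","jar","tub","rack","crock_lid"]
for l in L:
    R=[]
    for n in("scene","top"):
        r=place_of(ims[n],l)
        if r: print(l,n,np.round(r[0]["point"],1),round(r[0]["score"],2)); R.append(ray(ims[n],r[0]["point"]))
    if len(R)==2: p,e=tri(R);print("   ",np.round(p,1),np.round(e,1))
E
python3 a.py
```

```text
pics
0.0 [158.04492705 604.15471553 230.43014959] 0.9990778963997097 [ 0.09237312  0.3692552  -1.31678466]
[[ 7.13306790e-01  6.03736338e-01 -3.55943614e-01  7.37575153e+01]
 [-7.00838866e-01  6.17554412e-01 -3.57003406e-01 -4.18068703e+02]
 [ 4.27862074e-03  5.04112072e-01  8.63627647e-01  1.25634797e+03]
 [ 0.00000000e+00  0.00000000e+00  0.00000000e+00  1.00000000e+00]] [[ 1.49848560e-02  9.85785644e-01 -1.67338333e-01  3.23686604e+02]
 [-9.99678319e-01  1.13454981e-02 -2.26834251e-02  3.47149525e+00]
 [-2.04624581e-02  1.67624412e-01  9.85638547e-01  1.39804290e+03]
 [ 0.00000000e+00  0.00000000e+00  0.00000000e+00  1.00000000e+00]] [[486.1047364    0.         283.72649581]
 [  0.         486.1047364  209.93761003]
 [  0.           0.           1.        ]] -0.16832564875735948
window scene [201.8 337.5] 0.88
window top [156.8 292.4] 0.77
    [742.   13.7 -21.5] [2.9 2.9]
guard_rail scene [168.5 326.8] 0.61
guard_rail top [307.8 378.8] 0.6
    [ 327.  -163.5  742.6] [55.2 55.2]
vent_hinge scene [130.6 347.7] 0.87
vent_hinge top [125.2 292.6] 0.7
    [720.4  10.9 340.2] [1. 1.]
stay_pivot scene [174.2 347.2] 0.73
stay_pivot top [139.4 291.6] 0.94
    [762.5  14.7 105.6] [0.5 0.5]
stay_knob scene [213.3 308.5] 0.92
stay_knob top [194.2 294.8] 0.73
    [589.6   2.9 104.8] [0.3 0.3]
ledge_mark scene [191.9 262.1] 0.66
ledge_mark top [166.5 294. ] 0.64
    [539.1  26.3 320.1] [78.6 78.6]
jar scene [190.9 262.8] 0.79
jar top [199.3 240.3] 0.73
    [584.2 178.7  28.7] [3.3 3.3]
tub scene [268.5 373. ] 0.73
tub top [188.  364.5] 0.83
    [ 624.7 -218.3   34.6] [2.9 2.9]
rack scene [377.3 282.2] 0.62
rack top [310.7 378.3] 0.97
    [ 240.4 -254.5   47.8] [2.9 2.9]
crock_lid scene [189.9 261.6] 0.75
crock_lid top [284.7 201.3] 0.7
    [380.3 117.9 380.7] [116.6 116.6]
```

View pics/a_scene.png

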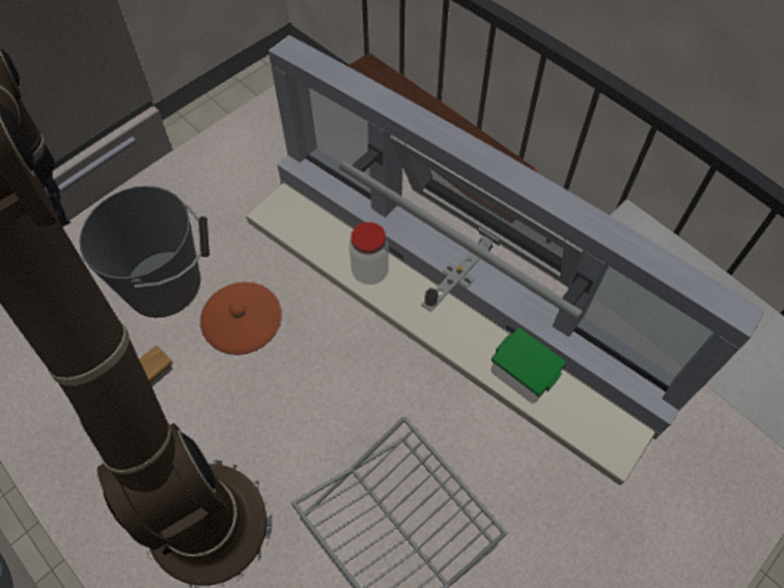

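View pics/a_top.png

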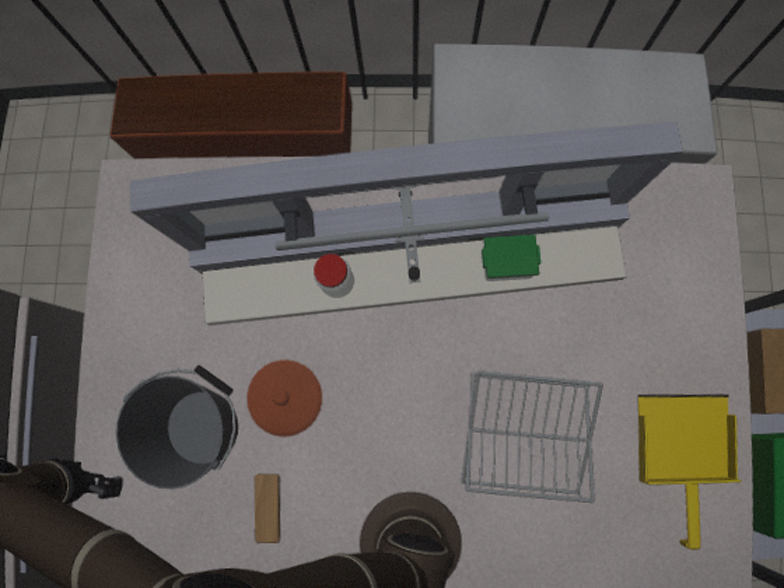

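View pics/a_wrist.png

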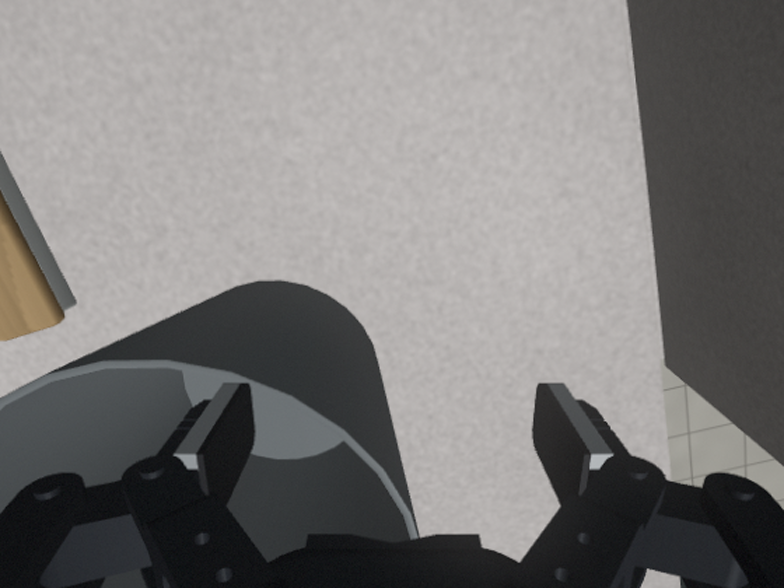

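```bash
cat > b.py <<'E'
from h import *
from scipy.optimize import least_squares
sc=vision.get_image("scene");tp=vision.get_image("top")
print(monitor.observe()["clock"])
def zplane(im,p,z):
    o,d=ray(im,p); return o+d*(z-o[2])/d[2]
# sill front top edge
for n,im,pts in(("top",tp,[(323,207),(276,623)]),("scene",sc,[(218,248),(474,622)])):
    q=[zplane(im,np.array(p)/1.4,30) for p in pts]; d=q[1]-q[0]
    print(n,np.round(q,1),"yaw",np.arctan2(d[0],-d[1]),np.linalg.norm(d))
for n,im,pts in(("top",tp,[(250+1,331+0),(258,485)]),):
    pass
V=.33
lab={"window":(0,0,0),"vent_hinge":(0,0,335),"stay_pivot":(44.7,0,96.6),"stay_knob":(-144,0,126),"ledge_mark":(-50,0,98)}
obs=[]
for l,P in lab.items():
    for n,im in(("s",sc),("t",tp)):
        for r in place_of(im,l)[:1]:
            obs.append((l+n,im,P,r["point"],r["score"]))
def W(p,P):
    c,s=np.cos(p[2]),np.sin(p[2]); return np.array([p[0]+c*P[0]-s*P[1],p[1]+s*P[0]+c*P[1],P[2]])
def f(p): return np.concatenate([proj(im,W(p,P))-q for _,im,P,q,_ in obs])
r=least_squares(f,[720,10,.05],loss="soft_l1")
print(r.x); 
for o,e in zip(obs,f(r.x).reshape(-1,2)): print(o[0],np.round(e,1),round(o[4],2))
E
python3 b.py
```

```text
1.25
top [[ 481.   473.6   30. ]
 [ 601.8 -483.5   30. ]] yaw 0.12554479793836454 964.658840334534
scene [[ 477.5  465.4   30. ]
 [ 606.4 -480.7   30. ]] yaw 0.13535341696438846 954.7650592962519
[7.24606955e+02 1.35653195e+01 1.22070084e-01]
windows [-0.3 -1.9] 0.69
windowt [ 0.6 -0.3] 0.67
vent_hinges [-3.3  1.6] 0.8
vent_hinget [-0.  -0.4] 0.92
stay_pivots [-0.   0.5] 0.59
stay_pivott [-1.   0.4] 0.82
stay_knobs [ 0. -0.] 0.92
stay_knobt [1.2 0.1] 0.62
ledge_marks [3.  1.6] 0.68
ledge_markt [ 0.8 -0.9] 0.8
```

```bash
cat >> h.py <<'E'
WP=[724.6,13.6,0.126]
def Rw():
    c,s=np.cos(WP[2]),np.sin(WP[2]); return np.array([[c,-s,0],[s,c,0],[0,0,1.]])
def w2b(P): return Rw()@np.asarray(P,float)+np.array([WP[0],WP[1],0])
def b2w(P): return Rw().T@(np.asarray(P,float)-np.array([WP[0],WP[1],0]))
def ori(lean,sgn=1,yaw=0.):
    """lean rad; tool z = sin(lean) x - cos(lean) z in window; tool y = sgn*window y"""
    z=np.array([np.sin(lean),0,-np.cos(lean)]);y=np.array([0,sgn,0.]);x=np.cross(y,z)
    c,s=np.cos(yaw),np.sin(yaw)
    return Rw()@np.array([[c,-s,0],[s,c,0],[0,0,1.]])@np.stack([x,y,z],1)
def knob(th,ph,y=0.):
    piv=np.array([-35*np.cos(th)+240*np.sin(th),0,335-240*np.cos(th)-35*np.sin(th)])
    a=y/190
    k=np.array([-190*np.cos(ph)+21*np.sin(ph),0,190*np.sin(ph)+21*np.cos(ph)])
    return piv+np.array([k[0]*np.cos(a),y,k[2]])
E
cat > c.py <<'E'
from h import *
s=monitor.observe(); im=vision.get_image("wrist")
T=np.array(im["world_from_camera"]);R=np.array(s["eef_rot"])
print("cam in tool",R.T@(T[:3,3]-s["tool_pos"]),"\n",np.round(R.T@T[:3,:3],2))
q0=np.array(s["qpos"])
for l in(36,40,44,48):
  for sg in(1,-1):
    o=ori(np.radians(l),sg); out=[]
    for k,back in((knob(.33,.05),170),(knob(.33,.05),-19),(knob(.33,.295),-19),(knob(.605,.05),-19),(knob(.6,-.1),-19)):
        p=w2b(k)-o[:,2]*back; q=ik(p,o); out.append(None if q is None else np.round(q,2).tolist())
    print(l,sg,*out,sep="\n  ")
E
python3 c.py
```

```text
cam in tool [  76.51901071    0.78166933 -142.97392021] 
 [[-0.    0.95  0.3 ]
 [ 1.   -0.    0.  ]
 [ 0.    0.3  -0.95]]
36
  1
  [-0.65, -0.26, 0.53, 2.39, 0.31, 0.37, 1.35]
  [0.63, 0.44, -0.8, 2.28, 1.94, 0.26, -0.2]
  [0.51, 0.31, -0.65, 2.22, 1.34, 0.14, 0.36]
  [0.45, 0.43, -0.62, 2.13, 1.52, 0.2, 0.2]
  [0.26, 0.44, -0.39, 2.17, 2.12, 0.13, -0.43]
36
  -1
  [-0.55, -0.24, 0.45, 2.38, 0.22, 0.35, -1.7]
  [0.31, 0.35, -0.41, 2.29, 2.46, 0.14, 2.37]
  [0.51, 0.31, -0.65, 2.22, 1.34, 0.14, -2.79]
  None
  [0.27, 0.44, -0.4, 2.17, 2.1, 0.13, 2.74]
40
  1
  [-0.41, -0.25, 0.34, 2.46, 0.15, 0.22, 1.51]
  [0.8, 0.54, -1.01, 2.32, 2.13, 0.42, -0.32]
  [0.64, 0.35, -0.79, 2.27, 2.0, 0.2, -0.28]
  [0.6, 0.49, -0.81, 2.17, 1.96, 0.29, -0.19]
  [0.6, 0.55, -0.81, 2.2, 2.13, 0.35, -0.34]
40
  -1
  [-0.44, -0.25, 0.37, 2.46, 0.2, 0.23, -1.68]
  [0.48, 0.4, -0.61, 2.33, 2.55, 0.27, 2.32]
  [0.48, 0.3, -0.6, 2.28, 2.24, 0.14, 2.59]
  [0.29, 0.39, -0.41, 2.19, 2.44, 0.15, 2.39]
  [0.29, 0.45, -0.42, 2.22, 2.61, 0.22, 2.23]
44
  1
  None
  [0.94, 0.71, -1.23, 2.36, 2.2, 0.62, -0.27]
  [0.81, 0.43, -1.0, 2.31, 2.22, 0.34, -0.44]
  [0.76, 0.59, -1.02, 2.21, 2.14, 0.45, -0.28]
  [0.76, 0.67, -1.02, 2.23, 2.24, 0.53, -0.34]
44
  -1
  None
  [0.66, 0.48, -0.82, 2.37, 2.56, 0.42, 2.37]
  [0.66, 0.36, -0.8, 2.31, 2.44, 0.28, 2.45]
  [0.46, 0.44, -0.61, 2.23, 2.53, 0.29, 2.36]
  [0.46, 0.51, -0.62, 2.25, 2.6, 0.37, 2.3]
48
  1
  None
  [0.95, 0.75, -1.23, 2.4, 2.36, 0.71, -0.39]
  [0.96, 0.58, -1.22, 2.35, 2.27, 0.53, -0.39]
  [0.9, 0.77, -1.23, 2.25, 2.22, 0.65, -0.23]
  [0.89, 0.87, -1.24, 2.27, 2.28, 0.74, -0.23]
48
  -1
  None
  [0.82, 0.61, -1.03, 2.4, 2.53, 0.6, 2.49]
  [0.82, 0.46, -1.01, 2.35, 2.47, 0.43, 2.49]
  [0.63, 0.52, -0.82, 2.26, 2.54, 0.44, 2.41]
  [0.63, 0.6, -0.82, 2.28, 2.59, 0.52, 2.4]
```

```bash
cat > d.py <<'E'
from h import *
for l in(38,40,42):
  o=ori(np.radians(l),1)
  for k0,dz in((0,0),(0,40)):
   for back in(40,80,110,140,170):
    p=w2b(knob(.33,.05))-o[:,2]*back+[0,0,dz]; q=ik(p,o); print(l,back,dz,None if q is None else np.round(q,2).tolist())
E
python3 d.py
```

```text
38 40 0 [0.66, 0.25, -0.77, 2.34, 1.98, 0.13, -0.27]
38 80 0 [1.15, 0.26, -1.28, 2.34, 1.34, 0.19, 0.4]
38 110 0 [-1.13, -0.18, 1.04, 2.45, 0.72, 0.16, 0.98]
38 140 0 [-1.0, -0.29, 0.85, 2.44, 0.75, 0.29, 0.94]
38 170 0 [-0.64, -0.28, 0.52, 2.43, 0.38, 0.31, 1.29]
38 40 40 [1.04, 0.26, -1.18, 2.29, 1.19, 0.2, 0.54]
38 80 40 [-1.18, -0.19, 1.08, 2.4, 0.63, 0.21, 1.07]
38 110 40 [-1.02, -0.28, 0.87, 2.39, 0.66, 0.32, 1.03]
38 140 40 [-0.64, -0.26, 0.52, 2.37, 0.32, 0.35, 1.34]
38 170 40 [-0.23, -0.27, 0.18, 2.34, -0.0, 0.4, 1.65]
40 40 0 [0.84, 0.31, -0.98, 2.36, 2.1, 0.22, -0.37]
40 80 0 [1.12, 0.24, -1.23, 2.38, 1.72, 0.15, 0.01]
40 110 0 None
40 140 0 [-0.72, -0.21, 0.63, 2.47, 0.5, 0.15, 1.18]
40 170 0 [-0.41, -0.25, 0.34, 2.46, 0.15, 0.22, 1.51]
40 40 40 [1.09, 0.28, -1.23, 2.32, 1.51, 0.2, 0.23]
40 80 40 [-1.13, -0.19, 1.04, 2.43, 0.78, 0.15, 0.92]
40 110 40 [-1.02, -0.29, 0.86, 2.43, 0.81, 0.28, 0.89]
40 140 40 [-0.64, -0.28, 0.52, 2.41, 0.39, 0.29, 1.28]
40 170 40 [-0.23, -0.29, 0.17, 2.38, -0.01, 0.34, 1.67]
42 40 0 [0.85, 0.32, -0.99, 2.39, 2.33, 0.26, -0.58]
42 80 0 [-0.01, 0.06, -0.01, 2.46, 3.67, 0.13, -2.02]
42 110 0 None
42 140 0 [-0.91, -0.28, 0.79, 2.52, 1.11, 0.18, 0.59]
42 170 0 [-0.39, -0.25, 0.32, 2.5, 0.16, 0.16, 1.51]
42 40 40 [1.01, 0.24, -1.12, 2.35, 1.93, 0.15, -0.2]
42 80 40 None
42 110 40 [0.22, -0.1, -0.22, 2.41, -0.81, 0.14, 2.45]
42 140 40 [-0.62, -0.29, 0.51, 2.45, 0.48, 0.24, 1.19]
42 170 40 [0.02, -0.27, -0.02, 2.41, -0.33, 0.29, 1.98]
```

```bash
cat > d.py <<'E'
from h import *
for l in(44,46,48,52):
  o=ori(np.radians(l),1)
  for dx,dz in((-40,0),(-60,0),(-60,30),(-80,0),(-60,60),(-40,60),(-90,60),(-120,0)):
    p=w2b(knob(.33,.05)+[dx,0,dz])+o[:,2]*15; q=ik(p,o); print(l,dx,dz,None if q is None else np.round(q,2).tolist())
E
python3 d.py
```

```text
44 -40 0 [0.99, 0.62, -1.22, 2.44, 2.29, 0.58, -0.41]
44 -60 0 [1.01, 0.58, -1.22, 2.49, 2.34, 0.57, -0.48]
44 -60 30 [1.03, 0.43, -1.2, 2.46, 2.35, 0.41, -0.55]
44 -80 0 None
44 -60 60 [1.04, 0.27, -1.15, 2.44, 2.45, 0.25, -0.7]
44 -40 60 [1.03, 0.34, -1.17, 2.4, 2.26, 0.29, -0.49]
44 -90 60 None
44 -120 0 None
46 -40 0 [0.99, 0.65, -1.22, 2.47, 2.37, 0.63, -0.46]
46 -60 0 None
46 -60 30 [1.04, 0.45, -1.21, 2.49, 2.44, 0.47, -0.62]
46 -80 0 None
46 -60 60 [1.05, 0.3, -1.16, 2.46, 2.56, 0.3, -0.8]
46 -40 60 [1.03, 0.35, -1.18, 2.42, 2.4, 0.33, -0.62]
46 -90 60 None
46 -120 0 None
48 -40 0 [0.99, 0.68, -1.23, 2.49, 2.44, 0.69, -0.51]
48 -60 0 None
48 -60 30 None
48 -80 0 None
48 -60 60 [1.06, 0.32, -1.18, 2.49, 2.63, 0.37, -0.85]
48 -40 60 [1.04, 0.37, -1.19, 2.45, 2.5, 0.39, -0.7]
48 -90 60 None
48 -120 0 None
52 -40 0 None
52 -60 0 None
52 -60 30 None
52 -80 0 None
52 -60 60 None
52 -40 60 [1.05, 0.43, -1.21, 2.49, 2.63, 0.52, -0.79]
52 -90 60 None
52 -120 0 None
```

```bash
cat > e.py <<'E'
from h import *
print(monitor.observe()["clock"])
for l in(0,20,30):
  o=ori(np.radians(l),1)
  for p in((400,250,380),(430,0,350),(450,0,280),(480,0,280),(480,0,380),(500,-50,330),(520,0,260)):
    q=ik(np.array(p,float),o); print(l,p,None if q is None else np.round(q,2).tolist())
E
python3 e.py
```

```text
1.8
0 (400, 250, 380) [-0.84, 0.04, 0.18, 1.73, -0.01, 1.38, 1.04]
0 (430, 0, 350) [-0.78, -0.07, 0.64, 1.88, 0.04, 1.31, 1.55]
0 (450, 0, 280) [-0.75, 0.04, 0.67, 1.96, -0.03, 1.14, 1.64]
0 (480, 0, 280) [-0.71, 0.12, 0.67, 1.9, -0.08, 1.15, 1.69]
0 (480, 0, 380) [-0.64, 0.04, 0.57, 1.73, -0.02, 1.38, 1.63]
0 (500, -50, 330) [-0.72, 0.14, 0.83, 1.78, -0.1, 1.27, 1.83]
0 (520, 0, 260) [-0.63, 0.23, 0.65, 1.84, -0.15, 1.12, 1.77]
20 (400, 250, 380) [-1.11, -0.17, 0.24, 1.96, 0.31, 1.1, 0.72]
20 (430, 0, 350) [-0.35, -0.27, 0.19, 2.1, 0.07, 0.96, 1.5]
20 (450, 0, 280) [-0.95, -0.28, 0.71, 2.21, 0.3, 0.81, 1.29]
20 (480, 0, 280) [-1.0, -0.21, 0.81, 2.17, 0.24, 0.79, 1.37]
20 (480, 0, 380) [-0.48, -0.19, 0.33, 1.97, 0.08, 1.01, 1.51]
20 (500, -50, 330) [-1.04, -0.26, 0.92, 2.04, 0.25, 0.92, 1.48]
20 (520, 0, 260) [-0.96, -0.05, 0.88, 2.13, 0.03, 0.7, 1.6]
30 (400, 250, 380) [-1.22, -0.25, 0.22, 2.08, 0.53, 1.02, 0.48]
30 (430, 0, 350) None
30 (450, 0, 280) [-0.56, -0.29, 0.37, 2.33, 0.24, 0.57, 1.35]
30 (480, 0, 280) [-0.74, -0.26, 0.55, 2.29, 0.3, 0.57, 1.31]
30 (480, 0, 380) [-0.33, -0.28, 0.18, 2.1, 0.08, 0.8, 1.52]
30 (500, -50, 330) [-0.6, -0.25, 0.56, 2.16, 0.13, 0.68, 1.59]
30 (520, 0, 260) [-1.12, -0.22, 0.94, 2.27, 0.4, 0.51, 1.25]
```

```bash
cat > fk.py <<'E'
import numpy as np
from scipy.spatial.transform import Rotation as Ro
def FK(p,q,allj=False):
    # p: 7*(rotvec3,trans3) + last 6 ; joint axes: base sequence of fixed transforms then rotate about nominal axis
    ax=["z","y","z","y","z","y","z"];sg=[-1,1,-1,1,-1,1,-1]
    q=np.atleast_2d(q);n=len(q);R=np.repeat(np.eye(3)[None],n,0);t=np.zeros((n,3));J=[]
    for i in range(8):
        r=Ro.from_rotvec(p[6*i:6*i+3]).as_matrix();d=p[6*i+3:6*i+6]
        t=t+R@d;R=R@r
        if i<7: J.append(t.copy()); R=R@Ro.from_euler(ax[i],sg[i]*q[:,i]).as_matrix()
    return (R,t,J) if allj else (R,t)
E
cat > fit.py <<'E'
from h import *; from fk import *
from scipy.optimize import least_squares
rng=np.random.default_rng(0);Q=[];P=[];O=[]
s=monitor.observe()
while len(Q)<150:
    r=rng.uniform(350,800);a=rng.uniform(-1.2,1.5)
    p=np.array([r*np.cos(a),r*np.sin(a),rng.uniform(50,500)])
    o=Ro.from_euler("zyx",[rng.uniform(-3,3),rng.uniform(-.9,.9),np.pi+rng.uniform(-.9,.9)]).as_matrix()
    q=ik(p,o)
    if q is not None: Q.append(q);P.append(p);O.append(o)
Q=np.array(Q);P=np.array(P);O=np.array(O)
# init: M rotation tool : at start
x0=np.zeros(48)
for i,z in enumerate([200,150,200,200,200,200,100,150]): x0[6*i+5]=z
def f(x):
    R,t=FK(x,Q); return np.concatenate([((t-P)/300).ravel(),(R-O).ravel()])
best=None
for y in(0,np.pi/2,np.pi,-np.pi/2):
    x=x0.copy();x[44]=y
    r=least_squares(f,x,max_nfev=60)
    if best is None or r.cost<best.cost: best=r
    print(y,r.cost)
R,t=FK(best.x,Q);print(np.abs(t-P).max(),np.abs(R-O).max())
np.save("fk.npy",best.x)
print(np.round(best.x.reshape(8,6),2))
R,t=FK(best.x,s["qpos"]);print(t,s["tool_pos"])
E
time python3 fit.py
```

```text
0 2.008902339214954e-19
1.5707963267948966 1.6305208877313886e-19
3.141592653589793 1.8178781180981495e-19
-1.5707963267948966 2.3462846008355576e-19
8.27488975119195e-08 8.106662563456268e-11
[[ 0.0000e+00  0.0000e+00  1.4000e-01 -0.0000e+00 -0.0000e+00  9.4550e+01]
 [-1.0000e-02 -7.0000e-02 -1.4000e-01 -2.5500e+00 -1.7990e+01  1.8945e+02]
 [-0.0000e+00  7.0000e-02 -6.0000e-02  1.0260e+01 -1.1030e+01  1.3764e+02]
 [ 0.0000e+00 -2.0000e-02  6.0000e-02  4.7000e-01 -8.0300e+00  3.9563e+02]
 [ 3.0000e-02 -1.0000e-02  3.6700e+00  9.6900e+00 -1.0750e+01  5.2553e+02]
 [-7.0000e-02  2.0000e-02 -3.6700e+00  3.0000e-01  5.1000e-01 -7.3090e+01]
 [-1.7000e-01 -2.0000e-02 -9.6100e+00  8.3800e+00  2.4000e-01  2.3327e+02]
 [-0.0000e+00 -0.0000e+00  1.1190e+01 -0.0000e+00 -0.0000e+00  1.1707e+02]]
[[158.17784358 604.65557459 231.30112888]] [158.17784358 604.65557459 231.30112888]
real	0m13.523s
user	0m20.977s
sys	0m0.185s
```

```bash
cat >> fk.py <<'E'
from scipy.optimize import least_squares
X=np.load("fk.npy")
LO=np.array([-2.95,-.29,-1.47,.14,-1.03,.13,-2.86])+.03;HI=np.array([2.95,1.99,1.44,2.54,4.17,1.85,2.86])-.03
def sik(p,o,q0,w=.02):
    def f(q):
        R,t=FK(X,q);return np.concatenate([(t[0]-p)/100,(R[0]-o).ravel(),w*(q-q0)*.05])
    r=least_squares(f,np.clip(q0,LO+1e-6,HI-1e-6),bounds=(LO,HI))
    R,t=FK(X,r.x);return r.x,np.linalg.norm(t[0]-p),np.abs(R[0]-o).max()
E
cat > plan.py <<'E'
from h import *; from fk import *
s=monitor.observe();q0=np.array(s["qpos"])
def chain(lean,q,y=0,pr=True):
    o=ori(np.radians(lean)); 
    S=[("pre",knob(.33,.05)+[-50,0,45]),("mid",knob(.33,.05)+[-20,0,20]),("grasp",knob(.33,.05)),("lift",knob(.33,.29)),("m1",knob(.42,.22)),("m2",knob(.52,.14)),("m3",knob(.605,.06)),("down",knob(.6,-.1)),("off",knob(.6,-.1)+[-60,0,40])]
    out=[]
    for n,k in S:
        p=w2b(k)+o[:,2]*15
        q,e,eo=sik(p,o,q)
        out.append(q)
        if pr: print(n,np.round(q,2),round(e,3),round(eo,4))
    return out
for lean in(40,43,46):
    print(lean); C=chain(lean,np.array([.8,.4,-1.,2.3,2.2,.35,-.4]))
    for a in np.linspace(0,1,9):
        R,t,J=FK(X,q0+a*(C[0]-q0),True)
        print(round(a,2),"elb",np.round(J[3][0]),"wr",np.round(J[5][0]),"tcp",np.round(t[0]),"zdir",np.round(R[0][:,2],2))
E
python3 plan.py
```

```text
40
pre [ 0.88  0.28 -1.    2.39  2.16  0.2  -0.42] 0.0 0.0
mid [ 0.79  0.4  -0.96  2.35  2.17  0.3  -0.4 ] 0.0 0.0
grasp [ 0.75  0.49 -0.94  2.32  2.19  0.37 -0.4 ] 0.0 0.0
lift [ 0.65  0.34 -0.8   2.27  1.99  0.2  -0.27] 0.0 0.0
m1 [ 0.62  0.38 -0.79  2.24  1.99  0.22 -0.25] 0.0 0.0
m2 [ 0.59  0.42 -0.76  2.21  1.98  0.24 -0.23] 0.0 0.0
m3 [ 0.56  0.45 -0.75  2.18  1.97  0.25 -0.22] 0.0 0.0
down [ 0.62  0.55 -0.83  2.2   2.11  0.36 -0.31] 0.0 0.0
off [ 0.72  0.37 -0.87  2.3   2.09  0.25 -0.35] 0.0 0.0
0.0 elb [ 76. 203. 773.] wr [158. 605. 582.] tcp [158. 605. 231.] zdir [ 0.  0. -1.]
0.12 elb [127. 167. 776.] wr [259. 538. 553.] tcp [325. 534. 208.] zdir [ 0.19 -0.01 -0.98]
0.25 elb [163. 120. 779.] wr [336. 454. 527.] tcp [457. 443. 199.] zdir [ 0.35 -0.03 -0.94]
0.38 elb [184.  66. 782.] wr [388. 361. 506.] tcp [554. 345. 197.] zdir [ 0.47 -0.05 -0.88]
0.5 elb [188.  11. 785.] wr [414. 266. 487.] tcp [614. 250. 199.] zdir [ 0.57 -0.05 -0.82]
0.62 elb [176. -42. 787.] wr [416. 174. 470.] tcp [639. 164. 200.] zdir [ 0.64 -0.03 -0.77]
0.75 elb [150. -86. 790.] wr [399.  90. 455.] tc
[... 2204 characters left out ...]
9.] tcp [325. 518. 195.] zdir [ 0.18 -0.06 -0.98]
0.25 elb [182. 125. 771.] wr [338. 455. 503.] tcp [454. 416. 175.] zdir [ 0.33 -0.11 -0.94]
0.38 elb [212.  66. 770.] wr [389. 360. 474.] tcp [546. 311. 165.] zdir [ 0.45 -0.14 -0.88]
0.5 elb [224.  -0. 770.] wr [412. 262. 452.] tcp [602. 215. 161.] zdir [ 0.54 -0.13 -0.83]
0.62 elb [216. -67. 769.] wr [410. 168. 434.] tcp [626. 132. 161.] zdir [ 0.62 -0.1  -0.78]
0.75 elb [ 187. -129.  768.] wr [387.  84. 422.] tcp [621.  67. 162.] zdir [ 0.67 -0.05 -0.74]
0.88 elb [ 142. -180.  767.] wr [346.  13. 412.] tcp [592.  20. 163.] zdir [ 0.7   0.02 -0.71]
1.0 elb [  83. -215.  767.] wr [293. -41. 405.] tcp [543.  -9. 162.] zdir [ 0.71  0.09 -0.69]
```

```bash
cat > plan2.py <<'E'
from h import *; from fk import *
s=monitor.observe();q0=np.array(s["qpos"])
o=ori(np.radians(43)); pre,e,_=sik(w2b(knob(.33,.05)+[-50,0,45])+o[:,2]*15,o,np.array([.8,.4,-1.,2.3,2.2,.35,-.4]))
V1=q0+.5*(pre-q0); V1[1]=-.02; V1[5]+=.2
V2=pre.copy();V2[1]-=.25
np.save("V.npy",[V1,V2,pre])
qs=[q0,V1,V2,pre]
for A,B in zip(qs,qs[1:]):
    for a in np.linspace(0,1,6):
        R,t,J=FK(X,A+a*(B-A),True)
        print(round(a,2),"elb",np.round(J[3][0]),"wr",np.round(J[5][0]),"tcp",np.round(t[0]),"win",np.round(b2w(t[0])),"zdir",np.round(R[0][:,2],2))
E
python3 plan2.py
```

```text
0.0 elb [ 76. 203. 773.] wr [158. 605. 582.] tcp [158. 605. 231.] win [-488.  658.  231.] zdir [ 0.  0. -1.]
0.2 elb [105. 141. 789.] wr [232. 532. 600.] tcp [294. 534. 255.] win [-362.  570.  255.] zdir [ 0.18  0.01 -0.98]
0.4 elb [108.  78. 802.] wr [281. 453. 616.] tcp [407. 447. 289.] win [-260.  470.  289.] zdir [ 0.36 -0.02 -0.93]
0.6 elb [ 89.  23. 811.] wr [307. 375. 628.] tcp [496. 351. 334.] win [-185.  363.  334.] zdir [ 0.54 -0.07 -0.84]
0.8 elb [ 51. -17. 816.] wr [314. 303. 634.] tcp [556. 252. 386.] win [-137.  258.  386.] zdir [ 0.69 -0.14 -0.71]
1.0 elb [  1. -36. 818.] wr [306. 242. 633.] tcp [589. 161. 444.] win [-116.  163.  444.] zdir [ 0.81 -0.23 -0.54]
0.0 elb [  1. -36. 818.] wr [306. 242. 633.] tcp [589. 161. 444.] win [-116.  163.  444.] zdir [ 0.81 -0.23 -0.54]
0.2 elb [  6. -36. 818.] wr [325. 193. 592.] tcp [622. 109. 425.] win [-90. 107. 425.] zdir [ 0.85 -0.24 -0.47]
0.4 elb [ 11. -40. 817.] wr [332. 140. 553.] tcp [635.  65. 394.] win [-82.  62. 394.] zdir [ 0.86 -0.21 -0.45]
0.6 elb [ 14. -48. 816.] wr [327.  87. 519.] tcp [629.  27. 350.] win [-94.  
[... 266 characters left out ...]
.0 elb [  7. -71. 814.] wr [284.  -6. 462.] tcp [554. -27. 239.] win [-175.  -19.  239.] zdir [ 0.77 -0.06 -0.64]
0.2 elb [ 21. -93. 810.] wr [289. -14. 454.] tcp [552. -25. 223.] win [-176.  -17.  223.] zdir [ 0.75 -0.03 -0.66]
0.4 elb [  35. -116.  805.] wr [293. -21. 446.] tcp [550. -22. 207.] win [-177.  -14.  207.] zdir [ 0.73 -0.   -0.68]
0.6 elb [  49. -137.  798.] wr [298. -27. 437.] tcp [548. -19. 192.] win [-179.  -10.  192.] zdir [ 0.71  0.03 -0.7 ]
0.8 elb [  63. -159.  791.] wr [302. -34. 427.] tcp [545. -14. 176.] win [-181.   -5.  176.] zdir [ 0.7   0.06 -0.72]
1.0 elb [  76. -180.  782.] wr [305. -39. 418.] tcp [542. -10. 161.] win [-184.    0.  161.] zdir [ 0.68  0.09 -0.73]
```

```bash
cat > plan2.py <<'E'
from h import *; from fk import *
s=monitor.observe();q0=np.array(s["qpos"])
o=ori(np.radians(43)); pre,e,_=sik(w2b(knob(.33,.05)+[-50,0,45])+o[:,2]*15,o,np.array([.8,.4,-1.,2.3,2.2,.35,-.4]))
M=q0+.5*(pre-q0)
# tune via: only tcp position + pitch soft
def via(target,seed,zd):
    def f(q):
        R,t=FK(X,q);return np.concatenate([(t[0]-target)/100,.5*(R[0][:,2]-zd),.15*(q-seed)])
    return least_squares(f,np.clip(seed,LO+.01,HI-.01),bounds=(LO,HI)).x
V1=via(np.array([440,260,300]),M,np.array([.45,-.1,-.88]))
V2=via(w2b([-230,-5,235]),.8*pre+.2*M,np.array([.6,0,-.8]))
print(np.round([V1,V2,pre],2))
np.save("V.npy",[V1,V2,pre])
qs=[q0,V1,V2,pre]
for A,B in zip(qs,qs[1:]):
    for a in np.linspace(0,1,6):
        R,t,J=FK(X,A+a*(B-A),True)
        print(round(a,2),"elb",np.round(J[3][0]),"wr",np.round(J[5][0]),"tcp",np.round(t[0]),"win",np.round(b2w(t[0])),"zdir",np.round(R[0][:,2],2))
E
python3 plan2.py
```

```text
[[-0.26  0.05 -0.72  2.03  0.66  0.97 -0.3 ]
 [ 0.79 -0.09 -0.93  2.48  1.96  0.16 -0.47]
 [ 1.    0.36 -1.15  2.42  2.28  0.31 -0.51]]
0.0 elb [ 76. 203. 773.] wr [158. 605. 582.] tcp [158. 605. 231.] win [-488.  658.  231.] zdir [ 0.  0. -1.]
0.2 elb [106. 149. 787.] wr [215. 542. 591.] tcp [241. 544. 241.] win [-414.  587.  241.] zdir [ 0.07  0.01 -1.  ]
0.4 elb [115.  93. 798.] wr [252. 476. 599.] tcp [310. 477. 254.] win [-354.  511.  254.] zdir [ 0.17  0.   -0.99]
0.6 elb [105.  41. 807.] wr [270. 411. 605.] tcp [366. 405. 268.] win [-307.  434.  268.] zdir [ 0.27 -0.02 -0.96]
0.8 elb [ 78.   0. 813.] wr [274. 352. 606.] tcp [409. 333. 284.] win [-273.  356.  284.] zdir [ 0.39 -0.06 -0.92]
1.0 elb [ 40. -26. 817.] wr [267. 301. 601.] tcp [440. 260. 300.] win [-251.  280.  300.] zdir [ 0.5  -0.12 -0.86]
0.0 elb [ 40. -26. 817.] wr [267. 301. 601.] tcp [440. 260. 300.] win [-251.  280.  300.] zdir [ 0.5  -0.12 -0.86]
0.2 elb [ 19. -34. 817.] wr [288. 238. 575.] tcp [515. 189. 312.] win [-186.  200.  312.] zdir [ 0.65 -0.14 -0.75]
0.4 elb [ -2. -35. 818.] wr [297. 175. 550.] tcp [
[... 408 characters left out ...]
]
0.0 elb [-52.   4. 816.] wr [248.  13. 477.] tcp [498. -20. 234.] win [-229.   -5.  234.] zdir [ 0.71 -0.09 -0.69]
0.2 elb [-19. -29. 818.] wr [262.   3. 464.] tcp [506. -21. 213.] win [-222.   -7.  213.] zdir [ 0.7  -0.07 -0.72]
0.4 elb [ 10. -64. 815.] wr [275.  -7. 452.] tcp [514. -20. 196.] win [-214.   -7.  196.] zdir [ 0.68 -0.04 -0.73]
0.6 elb [  36. -101.  808.] wr [286. -18. 440.] tcp [522. -17. 181.] win [-205.   -5.  181.] zdir [ 0.67  0.   -0.74]
0.8 elb [  58. -140.  797.] wr [297. -28. 429.] tcp [532. -14. 169.] win [-195.   -3.  169.] zdir [ 0.67  0.04 -0.74]
1.0 elb [  76. -180.  782.] wr [305. -39. 418.] tcp [542. -10. 161.] win [-184.    0.  161.] zdir [ 0.68  0.09 -0.73]
```

```bash
cat > g.py <<'E'
from h import *
V=np.load("V.npy")
for v in V:
    ctrl.movej(v); s=monitor.observe();print(s["clock"],np.round(s["tool_pos"],1),np.round(s["ft_force"],1))
for n in("wrist","scene"):
    im=vision.get_image(n);save(im,"g_%s.png"%n,1.4)
    if n=="wrist":
        for l in("stay_knob","stay_pivot","ledge_mark"):
            r=place_of(im,l); print(l,[(np.round(a["point"],1),round(a["score"],2)) for a in r[:2]])
        for nm,P in(("knob",knob(.33,.05)),("pintop",[-50,0,115]),("shoulder",[-50,0,98]),("piv",[44.7,0,96.6])): print(nm,np.round(proj(im,w2b(P)),1))
E
python3 g.py
```

```text
3.425 [440.2 260.8 299.7] [ 0.3 -0.3  0. ]
4.6667 [498.9 -19.2 234.5] [-0.4 -0.2 -0.5]
5.275 [542.3  -8.6 161. ] [-0.3  0.  -0.1]
stay_knob [(array([246.3, 288.4]), 0.71)]
stay_pivot [(array([286.1, 284.7]), 0.94), (array([146.,  17.]), 0.25)]
ledge_mark [(array([256.1, 282.4]), 0.71)]
knob [243.  278.8]
pintop [274.8 279.3]
shoulder [256.3 279.3]
piv [286.7 279.6]
```

View pics/g_wrist.png

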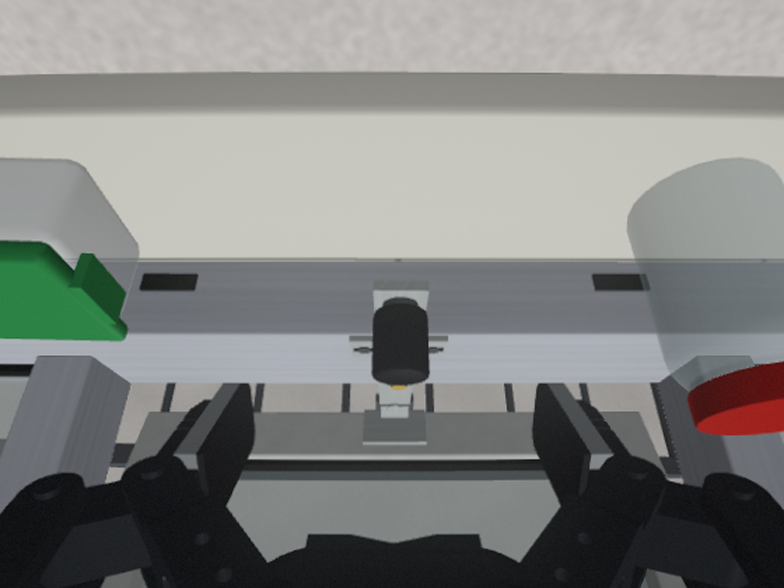

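View pics/g_scene.png

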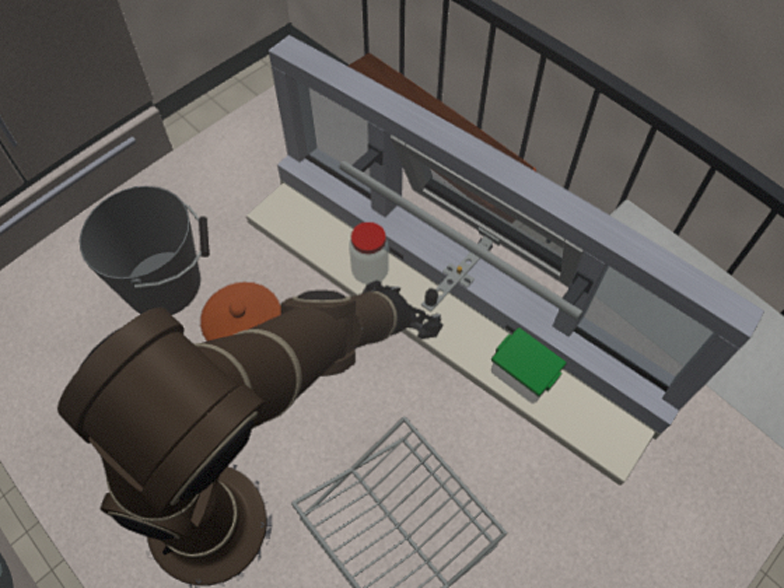

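```bash
cat > k.py <<'E'
from h import *
im=vision.get_image("wrist")
save(im,"k_wrist.png",4,(190,330,200,370))
def aty(p,x):  # intersect with window plane x=const
    o,d=ray(im,p); o=b2w(o); d=Rw().T@d; return o+d*(x-o[0])/d[0]
for n,p,x in(("knob",(244,285.7),-144),("knobtop",(269,285.5),-140),("pin",(276.5,284.5),-50),("plate",(250,284.3),-50),("pivot",(305,281.8),45),("vslotL",(201,120),-65),("slotR",(201,443),-65)): print(n,np.round(aty(p,x),1))
print(b2w(im["world_from_camera"][:3,3]))
E
python3 k.py
```

```text
knob [-144.     3.5  128.8]
knobtop [-140.     3.4  143.2]
pin [-50.    3.8 117.7]
plate [-50.    3.7  93.2]
pivot [ 45.    1.9 118.4]
vslotL [ -65.  -147.    51.8]
slotR [-65.  149.3  50.8]
[-336.47440078    0.60026803  213.45101204]
```

View pics/k_wrist.png

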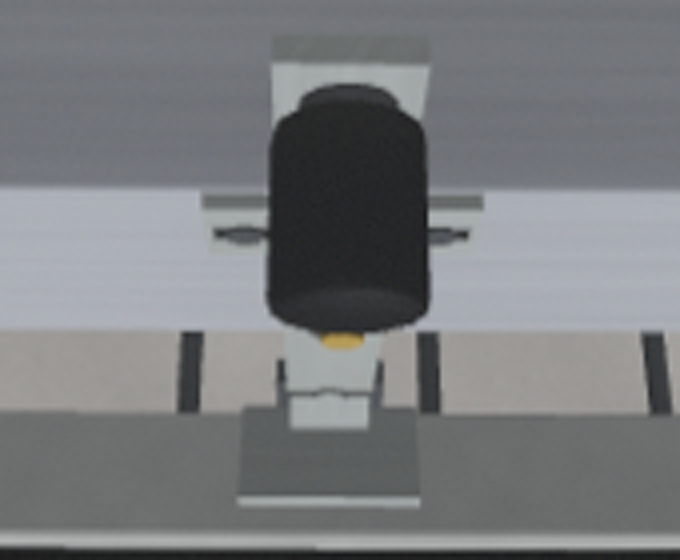

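```bash
cat >> h.py <<'E'
WP=[724.4,15.1,0.132]
LEAN=np.radians(43)
def tcp(k,off=14): o=ori(LEAN); return w2b(k)+o[:,2]*off
def st(tag=""):
    s=monitor.observe();o=ori(LEAN);t=np.array(s["tool_pos"])-o[:,2]*14
    print(tag,"t",round(s["clock"],2),"grip-pt win",np.round(b2w(t),1),"F",np.round(Rw().T@np.array(s["ft_force"]),1),"M",np.round(s["moment"],2),"open",round(s["opening"],3),"q6",round(s["qpos"][5],2)); return s
E
cat > m.py <<'E'
from h import *
k=knob(.3266,.05,4.); print(k)
o=ori(LEAN)
ctrl.move_l(tcp(k+[-20,0,20]),speed=150,frame=o); st("mid")
im=vision.get_image("wrist");save(im,"m_wrist.png",1.4)
ctrl.move_l(tcp(k),speed=100,frame=o); st("at")
im=vision.get_image("wrist");save(im,"m2_wrist.png",1.4)
E
python3 m.py
```

```text
[-144.82311186    4.          126.92766731]
mid t 5.97 grip-pt win [-165.2    5.   146.8] F [-0.4  0.6  0.9] M [-0.09  0.71 -0.04] open 1.004 q6 0.41
at t 6.46 grip-pt win [-145.3    4.2  127.1] F [-0.1  0.6  0.2] M [-0.05  0.71 -0.01] open 0.998 q6 0.47
```

View pics/m2_wrist.png

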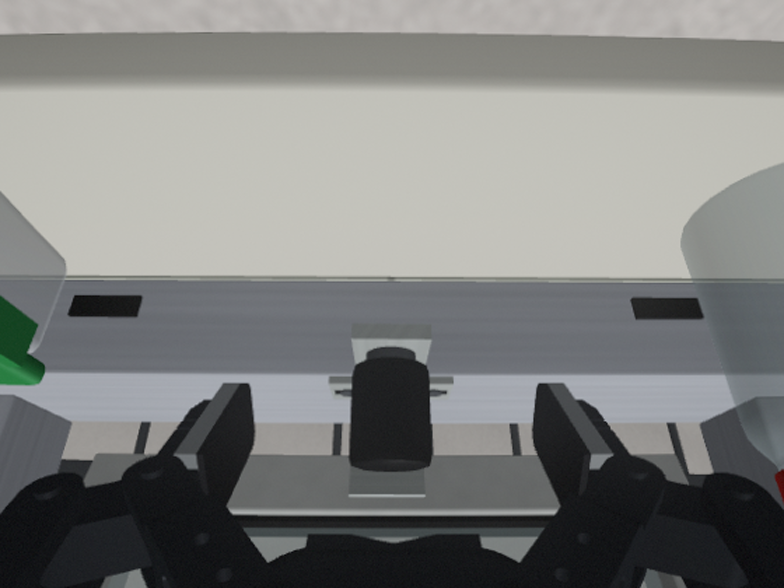

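```bash
cat > n.py <<'E'
from h import *
import h
im=vision.get_image("wrist")
for yaw in(.126,.132):
    h.WP[:]=[724.4,15.1,yaw]
    def aty(p,x):
        o,d=ray(im,p); o=b2w(o); d=h.Rw().T@d; return o+d*(x-o[0])/d[0]
    for n,p,x in(("slotL",(306,105),-65),("slotR",(309,667),-65),("plate",(380,391),-50),("knob",(410,391),-144),("pivotbr",(474,387),45)): print(yaw,n,np.round(aty(np.array(p)/1.4,x),1))
E
python3 n.py
```

```text
0.126 slotL [ -65.  -147.    50.4]
0.126 slotR [-65.  148.2  51.2]
0.126 plate [-50.    3.1  84.9]
0.126 knob [-144.     2.9  127.4]
0.126 pivotbr [ 45.    0.8 115.9]
0.132 slotL [ -65.  -147.2   49.9]
0.132 slotR [-65.  148.   51.7]
0.132 plate [-50.    3.4  84.9]
0.132 knob [-144.     3.8  127.4]
0.132 pivotbr [ 45.    0.5 115.9]
```

```bash
cat >> h.py <<'E'
WP=[724.35,15.6,0.125]
E
cat > p.py <<'E'
from h import *
o=ori(LEAN)
ctrl.grip(0.2,squeeze=30); s=st("grip")
s0=np.array(s["tool_pos"])
e=Rw()@np.array([0,1.,0])
for d in(2,4,6,8,4,0,-2,-4,-6,-8,-4,0):
    ctrl.move_l(s0+e*d,speed=40,frame=o if d==2 else None); st(d)
E
python3 p.py
```

```text
grip t 7.14 grip-pt win [-144.9    2.5  126.9] F [-3.  -0.9  2.3] M [-0.06  0.69 -0.07] open 0.282 q6 0.48
2 t 7.39 grip-pt win [-144.9    4.5  127. ] F [-1.4 -1.1  1.2] M [-0.21  0.59 -0.29] open 0.281 q6 0.49
4 t 7.64 grip-pt win [-144.8    6.   127. ] F [-1.  -2.5  1.9] M [-0.35  0.57 -0.74] open 0.283 q6 0.49
6 t 7.89 grip-pt win [-144.7    7.4  127. ] F [-1.  -5.1  2.1] M [-0.79  0.55 -1.27] open 0.278 q6 0.5
8 t 8.14 grip-pt win [-144.7    8.3  126.9] F [-0.7 -7.8  1.5] M [-1.23  0.55 -1.46] open 0.283 q6 0.5
4 t 8.39 grip-pt win [-144.9    6.7  127. ] F [-0.2 -2.7  1.6] M [-0.36  0.57 -0.43] open 0.278 q6 0.49
0 t 8.64 grip-pt win [-145.1    3.8  126.9] F [-0.3  1.2  1. ] M [0.21 0.75 0.57] open 0.278 q6 0.48
-2 t 8.89 grip-pt win [-145.2    2.   126.9] F [-3.   3.3  1. ] M [0.25 1.17 0.53] open 0.28 q6 0.48
-4 t 9.14 grip-pt win [-145.2    0.8  126.9] F [0.4 7.6 0.4] M [1.24 0.86 1.41] open 0.281 q6 0.47
-6 t 9.39 grip-pt win [-145.2    0.4  126.9] F [-0.1 11.4 -0.5] M [1.7  0.9  1.89] open 0.281 q6 0.47
-8 t 9.64 grip-pt win [-145.3   -0.   126.9] F [ 2.5 14.7 -0.6] M [2.29 0.83 2.41] open 0.276 q6 0.46
-4 t 9.89 grip-pt win [-145.2    0.8  126.9] F [1.1 7.1 0.8] M [1.13 0.8  1.31] open 0.276 q6 0.47
0 t 10.14 grip-pt win [-145.1    2.4  126.8] F [-1.5  1.8  0.5] M [0.39 0.93 0.5 ] open 0.276 q6 0.48
```

```bash
cat > r.py <<'E'
from h import *
o=ori(LEAN)
ctrl.grip(0.15,squeeze=45)
def piv(th): return -35*np.cos(th)+240*np.sin(th),335-240*np.cos(th)-35*np.sin(th)
def phic(th,h=126): x,z=piv(th); return np.arctan((h-z)/(x+50))
for ph in(.11,.18,.25,phic(.3266)):
    ctrl.move_l(tcp(knob(.3266,ph,4.)),speed=80,frame=o); st("lift %.2f"%ph); print(np.round(knob(.3266,ph,4.),1))
E
python3 r.py
cat > r2.py <<'E'
from h import *
im=vision.get_image("wrist");save(im,"r_wrist.png",1.4)
im=vision.get_image("scene");save(im,"r_scene.png",2.8,(130,270,230,430))
E
python3 r2.py
```

```text
lift 0.11 t 10.65 grip-pt win [-142.9    3.3  138.1] F [-1.5  0.2 -3.2] M [-0.03  1.72  0.16] open 0.27 q6 0.45
[-142.7    4.   138.2]
lift 0.18 t 10.97 grip-pt win [-139.3    3.5  151.2] F [-1.8 -0.2 -2.2] M [-0.04  1.54  0.05] open 0.274 q6 0.4
[-139.3    4.   151.1]
lift 0.25 t 11.28 grip-pt win [-135.     3.5  163.7] F [-1.3 -2.1 -2.9] M [-0.16  1.53 -0.18] open 0.279 q6 0.35
[-135.     4.   163.8]
lift 0.30 t 11.57 grip-pt win [-131.1    4.1  173.3] F [-1.1  0.2 -3. ] M [-0.13  1.67 -0.01] open 0.275 q6 0.31
[-131.     4.   173.5]
```

View pics/r_wrist.png

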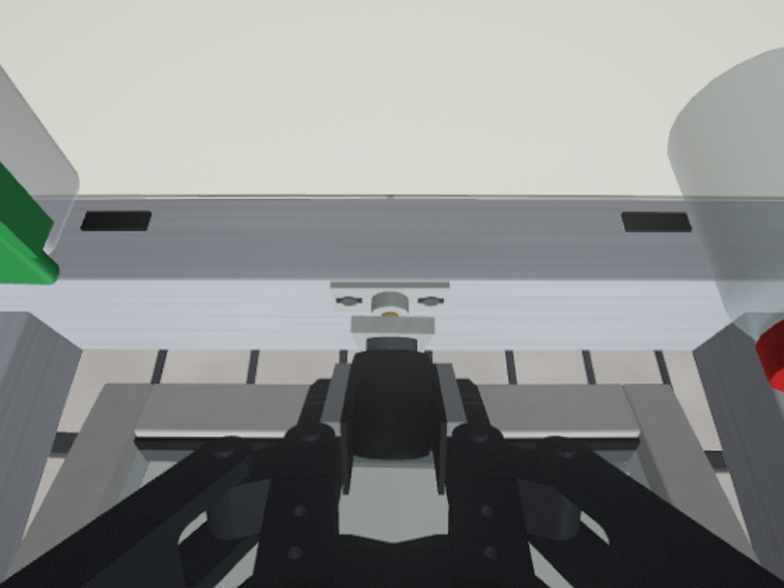

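View pics/r_scene.png

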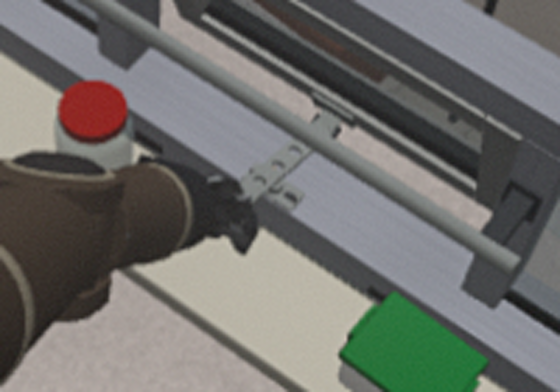

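```bash
cat > s.py <<'E'
from h import *
o=ori(LEAN)
def piv(th): return -35*np.cos(th)+240*np.sin(th),335-240*np.cos(th)-35*np.sin(th)
def phic(th,h=126): x,z=piv(th); return np.arctan((h-z)/(x+50))
for th in(.38,.44,.50,.56,.603):
    k=knob(th,phic(th),2.6)
    ctrl.move_l(tcp(k),speed=80,frame=o); st("th %.2f"%th); print(round(phic(th),3),np.round(k,1))
    
im=vision.get_image("wrist");save(im,"s_wrist.png",1.4)
im=vision.get_image("scene");save(im,"s_scene.png",2.8,(130,270,230,430))
E
python3 s.py
```

```text
th 0.38 t 11.96 grip-pt win [-122.     2.7  166.1] F [-2.2 -0.1  2. ] M [-0.02  0.48 -0.06] open 0.278 q6 0.34
0.247 [-122.6    2.6  166. ]
th 0.44 t 12.27 grip-pt win [-112.1    2.7  159.3] F [-2.9  0.   1.9] M [-0.09  0.71 -0.09] open 0.275 q6 0.36
0.189 [-112.1    2.6  159.3]
th 0.50 t 12.57 grip-pt win [-101.3    2.8  154.2] F [-3.3 -0.4  1.3] M [-0.12  0.76 -0.03] open 0.277 q6 0.37
0.136 [-101.     2.6  154.2]
th 0.56 t 12.87 grip-pt win [-90.1   2.8 150.5] F [-4.3 -0.5  1. ] M [-0.11  0.91 -0.03] open 0.272 q6 0.38
0.087 [-89.6   2.6 150.5]
th 0.60 t 13.12 grip-pt win [-81.8   2.8 148.6] F [-4.5 -0.1  0.2] M [-0.07  1.04  0.03] open 0.276 q6 0.38
0.054 [-81.3   2.6 148.7]
```

View pics/s_wrist.png

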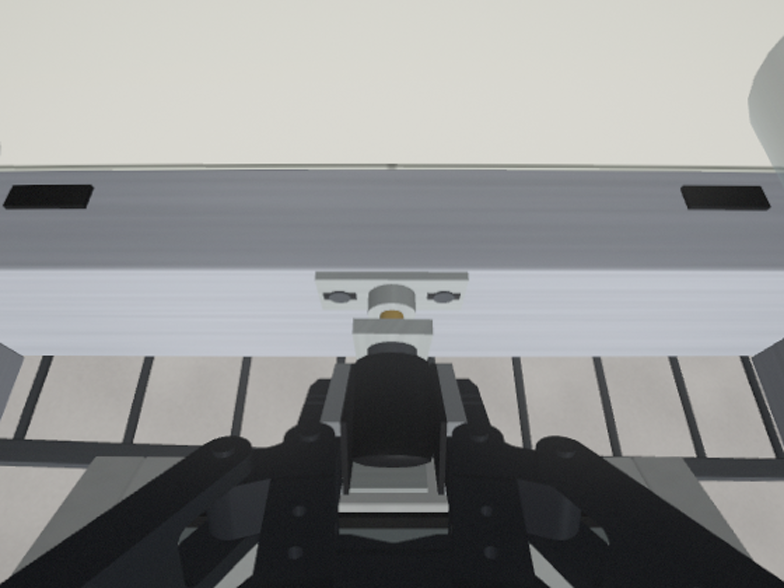

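View pics/s_scene.png

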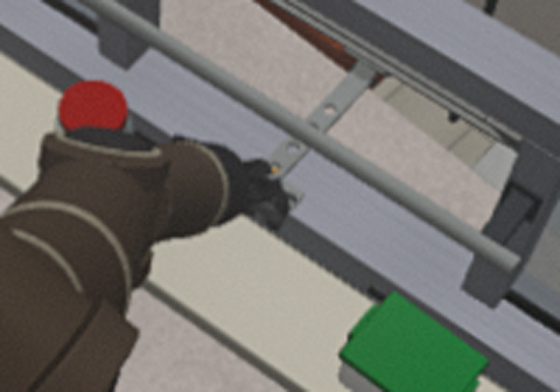

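```bash
cat > u.py <<'E'
from h import *
from scipy.optimize import brentq
o=ori(LEAN)
def kk(ph,dx=0,y=2.6):
    th=brentq(lambda t:-35*np.cos(t)+240*np.sin(t)-(-50+158*np.cos(ph)),.3,.8); return knob(th,ph,y)+[dx,0,0]
if __name__=="__main__":
    for ph in(.03,.0,-.02,-.04,-.06):
        k=kk(ph,2.0); ctrl.move_l(tcp(k),speed=40,frame=o); s=st("ph %.2f"%ph); print(np.round(k,1))
        if (Rw().T@np.array(s["ft_force"]))[2]>6: print("contact");break
E
python3 u.py
```

```text
ph 0.03 t 13.49 grip-pt win [-79.8   2.4 144.3] F [-5.7 -1.3  1.3] M [-0.13  1.03 -0.03] open 0.275 q6 0.39
[-79.3   2.6 144.5]
ph 0.00 t 13.78 grip-pt win [-80.5   2.6 138.6] F [-5.6 -0.   2.2] M [-0.07  0.97 -0.03] open 0.276 q6 0.41
[-80.    2.6 138.8]
ph -0.02 t 14.03 grip-pt win [-80.9   2.5 134.7] F [-5.2 -0.5  0.9] M [-0.17  1.09 -0.12] open 0.276 q6 0.42
[-80.4   2.6 135. ]
ph -0.04 t 14.28 grip-pt win [-81.2   2.4 130.9] F [-5.9 -0.1  0.7] M [-0.16  1.08 -0.19] open 0.275 q6 0.43
[-80.8   2.6 131.2]
ph -0.06 t 14.53 grip-pt win [-81.5   2.4 127.1] F [-4.9 -0.6  0.6] M [-0.14  1.01 -0.14] open 0.271 q6 0.44
[-81.2   2.6 127.3]
```

```bash
cat > v.py <<'E'
from u import *
for ph in(-.08,-.092,-.102,-.11):
    k=kk(ph,2.0 if ph>-.1 else 1.0); ctrl.move_l(tcp(k),speed=30,frame=o); s=st("ph %.3f"%ph); print(np.round(k,1))
    if (Rw().T@np.array(s["ft_force"]))[2]>7: print("contact");break
im=vision.get_image("wrist");save(im,"v_wrist.png",1.4)
im=vision.get_image("scene");save(im,"v_scene.png",2.8,(130,270,230,430))
E
python3 v.py
```

```text
ph -0.080 t 14.82 grip-pt win [-81.8   2.4 123.2] F [-5.7 -0.1  1.3] M [-0.19  1.01 -0.2 ] open 0.271 q6 0.45
[-81.6   2.6 123.3]
ph -0.092 t 15.07 grip-pt win [-82.    2.5 120.8] F [-5.5 -0.8  0.1] M [-0.21  1.16 -0.15] open 0.275 q6 0.46
[-81.8   2.6 121. ]
ph -0.102 t 15.32 grip-pt win [-83.    2.5 119. ] F [-6.7 -1.   1.1] M [-0.13  0.83 -0.19] open 0.275 q6 0.47
[-83.    2.6 119. ]
ph -0.110 t 15.57 grip-pt win [-82.7   2.5 118.5] F [-13.4  -2.6  12.2] M [-0.23  0.32 -0.3 ] open 0.272 q6 0.47
[-83.1   2.6 117.4]
contact
```

View pics/v_wrist.png

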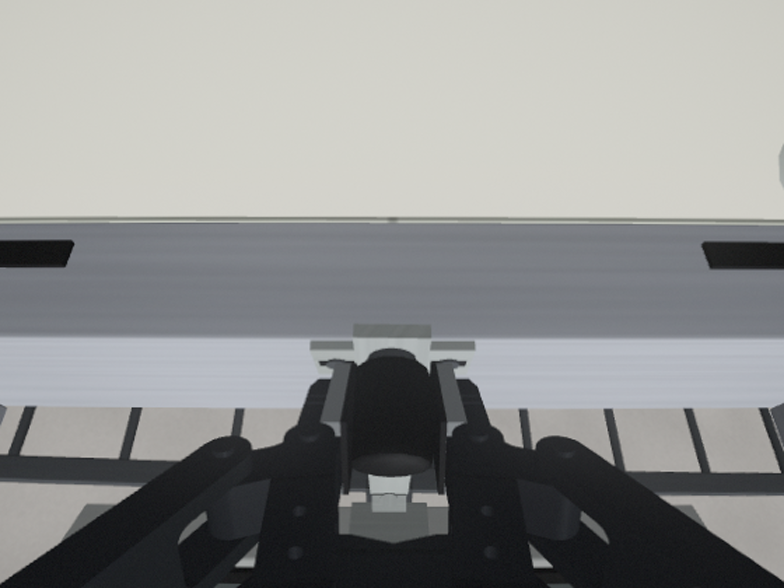

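View pics/v_scene.png

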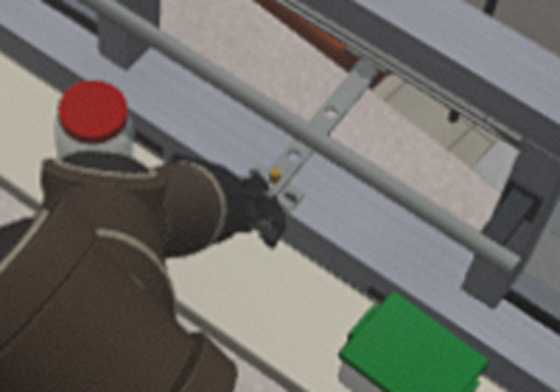

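```bash
cat > w.py <<'E'
from u import *
k=kk(-.103,-0.3); ctrl.move_l(tcp(k),speed=20,frame=o); st("relax")
ctrl.grip(0.45); st("half"); ctrl.grip(1.0); st("open")
im=vision.get_image("wrist");save(im,"w_wrist.png",1.4)
ctrl.move_l(tcp(k+[-25,0,20]),speed=80,frame=o); st("r1")
ctrl.move_l(tcp(k+[-85,0,60]),speed=120,frame=o); st("r2")
ctrl.dwell(0.3)
im=vision.get_image("wrist");save(im,"w2_wrist.png",1.4)
im=vision.get_image("scene");save(im,"w_scene.png",2.8,(130,270,230,430))
for n in ("scene","top"):
    im=vision.get_image(n)
    for l in("stay_knob","stay_pivot"):
        r=place_of(im,l); print(n,l,np.round(r[0]["point"],1) if r else None,{"stay_knob":np.round(proj(im,w2b(knob(.602,-.1,2.5))),1),"stay_pivot":np.round(proj(im,w2b([107,0,117])),1)}[l])
E
python3 w.py
```

```text
relax t 15.92 grip-pt win [-84.2   2.5 119. ] F [-5.3 -0.   1.1] M [-0.09  0.84 -0.12] open 0.275 q6 0.47
half t 16.21 grip-pt win [-83.8   2.7 119. ] F [-0.   0.1 -0.7] M [-0.07  0.74 -0.01] open 0.45 q6 0.47
open t 16.73 grip-pt win [-84.3   2.6 118.8] F [0.6 0.  0.1] M [-0.09  0.68  0.05] open 0.997 q6 0.47
r1 t 17.33 grip-pt win [-109.1    2.1  139.1] F [ 0.3 -0.5 -0.2] M [-0.13  0.69 -0.05] open 1.002 q6 0.43
r2 t 18.08 grip-pt win [-168.8    2.2  178.9] F [ 0.1 -0.4 -0.4] M [-0.12  0.71  0.01] open 0.997 q6 0.29
scene stay_knob [199.4 320.5] [198.3 320.5]
scene stay_pivot [227.6 173.4] [155.7 359.5]
top stay_knob [174.2 294.1] [176.7 293.4]
top stay_pivot [121.7 294.9] [117.5 287.2]
```

View pics/w2_wrist.png

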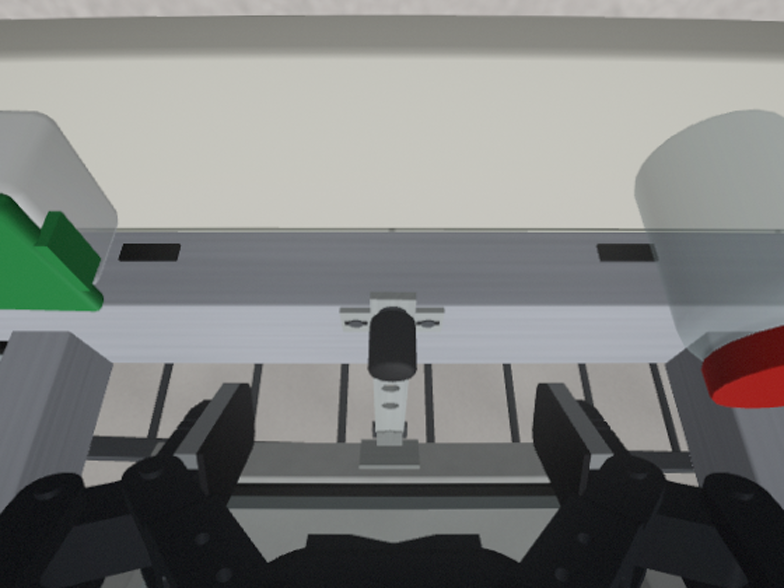

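View pics/w_scene.png

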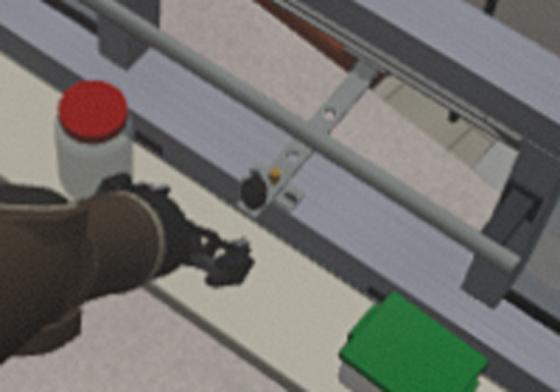

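Run:
```python
from h import *
st("end"); ctrl.finish_job(); st("after")
```

```text
end t 18.78 grip-pt win [-169.3    2.6  178.8] F [ 0.4  0.1 -0.3] M [-0.1   0.67 -0.02] open 0.998 q6 0.29
the job is handed in; nothing more can be done
the job is handed in; nothing more can be done
```

The vent now stands at its widest setting, held by the stay. I handed the job in at 18.8 s, and no verdict was reported.

I gripped the knob from below the guard rail and found the pin's sideways position by feel, then confirmed it with the wrist camera. I lifted the stay about 47 mm at the knob and moved the vent outward. Then I lowered the hole nearest the knob over the pin, let go and backed off.

**Seating:** The bar passed the height of the pin's top without resistance and met about 12 N at the shoulder height, with the knob at z 118.5 mm where 119 was expected.

**After release:** The final scene picture shows the pin's tip in the hole nearest the knob. The vent stayed open, and the force on the tool was about zero.

**Other objects:** The jar and tub look unmoved in the last scene picture. The rack and crock lid were outside the final crops, so I did not re-check them. The arm did not pass low over either, and I saw no unexpected contact forces.

**Disagreements:**
- The network's knob position agreed with the expected seated place within about 1 pixel in the scene camera and about 2.5 in the top camera.
- The network's scene-camera report of the pivot was plainly wrong. Its top-camera report was about 9 pixels off. I went by the pictures instead.
- I could not read the vent and stay angles directly. From the knob position I take them as about 0.60 and 0.50 rad.

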